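Lay the second sign blank beside the first with the spacer's gap

ROBOT

A 6-joint arm with a two-finger parallel gripper is mounted at the origin on the work surface. World frame = base frame: x ahead of the robot, y to its left, z up, the work surface at z = 0. Lengths are in mm, angles in rad, forces in N, time in s.
With the tool pointing down it reaches from about 325 to 775 mm from the base axis. Payload 5.5 kg.
Tool frame: the origin (TCP) lies midway between the tips of the shut fingers; the grasp point (between the pads) lies 19 mm behind it; z points along the fingers, y is the direction in which the jaws open and shut (so a half turn about z gives the same grasp; the last joint's range is limited). The gripper opens to 88 mm and grips with 3 to 60 N. Pads are 20 mm wide; open, the fingers measure 115 mm over their backs; the gripper's body (75 mm by 178 mm) begins 61 mm behind the grasp point.
Start: joints at [-1.396, 0.091, 1.231, -0, 1.82, -0.057], TCP at [137.836, -583.967, 222.631] pointing down, gripper open.
Joint ranges: [-2.87, 2.87], [-0.86, 2.18], [0.17, 2.46], [-1.51, 4.65], [0.06, 2.69], [-2.65, 2.65]. Speed limits (rad/s): [2.57, 2.57, 3.01, 3.14, 3.14, 3.14].

INTERFACE

Orientations are given as a 3x3 rotation matrix whose columns are the frame's x, y, z axes.
In Python, from plant import env, vision, job gives the robot as it stands.
- The arm moves only by the shell command python3 -m handwheel 'ROWS'. ROWS is JSON, a list that holds one entry, the list of rows, each a list of 7 numbers: the shift along the world's x, y, z in cm, then the turn, a rotation vector about the world's x, y, z in rad, then the finger opening in cm, from 0 to 8.78. A call has 1 to 8 rows; each row shifts and turns the pose as measured when the row begins; what a row does not reach is not made up. A row lasts 1/8 s, in which the tool goes at most 62.5 mm and 10.7 degrees, less where a joint would pass 70% of its speed; a pose out of reach is approached as far as the arm can. A call with a gripper value outside its range is refused whole. The fingers move at their own pace and stop on an object; the grip force is fixed at half the most. Time passes only in rows, so rows that do not move let the fingers close. It gives the time, the measured TCP pose, the force and the opening at its end, in the units of the state.
- env.read_state(): the state, without advancing time (a new reading comes with each control period).
- vision.capture(name): name is "side" or "top"; returns a dict with "frame" (480x640x3 uint8, red, green, blue), "range_z" (480x640 float32, mm along the optical axis (not along the pixel's ray), 0 where there is no reading), "fx", "fy", "cx", "cy" (pixels), "world_from_camera" (4x4, takes a point from camera to world coordinates). Camera axes: x right, y down, z forward; pixel columns grow to the right and rows downward; lengths in mm; the calibration is good to about 2 mm. A picture is of the moment at which its call begins.
- job.finish_job(): hands the job in, once; it reports no verdict.
The state is a dict: "t": time; "q": joint angles; "qd": joint speeds; "joint_torque": joint torques, N m; "tcp_pos": TCP position; "orientation": TCP orientation; "contact_force": force on the tool from outside, world axes, zero at the start; "torque": the same for the moment, N m; "grip_width": opening from 0.0 (shut) to 1.0 (fully open).
Only numpy, scipy, OpenCV 4.12 (cv2) and the standard library are available. Lean on these libraries where they do the work, as an engineer would, in place of code of your own. Each camera call takes 0.05 s, during which the arm holds its last target.

TASK

Two wooden sign blanks are to be printed with one pull of the screen: lay the bare loose blank flat on the print board, end to end and in line with the blank fixed there, and push it up so that the standing spacer is snug between the two ends, then let go of it. Then lift the spacer straight out and put it in the grey tool tray, leaving the blank where it lies with an even gap of the spacer's thickness. Leave everything else on the table where it is.

Things in the scene. Friction and masses are not known exactly. Their poses are not given: they have to be found in the camera images.
- print_board: White laminate board 150 x 280 mm, 12 mm thick, fixed to the table. Origin: on the table, under the middle of the wanted gap (the board's middle); y along the row (280 mm side), z up. The first bare blank (110 x 55 x 35 mm) is fixed on top at y +8 to +118 mm, x -27.5 to +27.5. The second belongs at y -118 to -8 mm, centre at x 0, y -63 mm, underside at z 12 mm.
- first_blank_end (a point): Bottom middle of the free end face of the fixed first blank, on the board's top (board frame x 0, y +8 mm, z 12 mm). The face looks along the board's -y.
- bare_blank: The loose bare wooden block to be laid, 110 x 55 x 35 mm, about 0.15 kg, lying flat on the table to the robot's right. Origin: centre of its underside; x along its 110 mm length, y along its 55 mm width, z up. Its two ends are alike. Grip it across its 55 mm width.
- spacer: Spacer, 0.2 kg: aluminium blade 100 (x) x 16 (y) x 34 mm high, with an orange upright grip in its middle, 40 (x) x 16 (y) mm, from 34 to 80 mm above its underside. Origin: centre of its underside, z up. Stands loose on the board (underside at 12 mm), blade across the row, 2 to 5 mm short of the fixed blank's end, up to 2 degrees askew; a push of a few newtons slides it home.
- tool_tray: Grey plastic open tray fixed to the table on the robot's left, 160 mm (x) x 150 mm (y) outside, 25 mm high, walls and floor 5 mm. Origin: on the table under its centre. The spacer goes anywhere inside, standing or lying.
- printed_blank: Bystander: a block of the same size as the bare one but with a blue printed top (yellow and white marks), lying flat near it. Origin at the centre of its underside, x along its length. The two may be either way round.
- ink_bottle: Bystander: black bottle with a white cap, 68 mm across, 170 mm high, beyond the board. Origin: centre of its underside.
- ink_tub: Bystander: black ink tub, 96 mm across, 90 mm high, beyond the board. Origin: centre of its underside.
- ink_jar: Bystander: white jar with a yellow cap, 64 mm across, 60 mm high, beyond the tray. Origin: centre of its underside.
- tub_lid: Bystander: black disc 96 mm across, 10 mm high, on the near left. Origin: centre of its underside.
- spatula: Bystander: spatula lying flat at the far right, beyond the two blanks. Origin: its underside, x along its length.
Not all that is in view belongs to the job. Of the things like the spacer, leave any that is black, purple or yellow; of the rest the larger one is meant.

How it is judged (in metres and radians):
On the way:
1. The bare blank lies on the board in line with the fixed one, let go, with the spacer still standing snug between the two ends (y of bare_blank in the frame of print_board between -0.067 and -0.0612 m and x of bare_blank in the frame of print_board between -0.007 and 0.007 m and z of bare_blank in the frame of print_board between 0.009 and 0.015 m and angle between the x axis of bare_blank and the y axis of print_board, either way round below 0.06 rad and angle between bare_blank's own z axis and vertical below 0.06 rad and linear speed of bare_blank below 0.02 m/s and y of spacer in the frame of print_board between -0.003 and 0.003 m and z of spacer in the frame of print_board between 0.008 and 0.016 m and angle between spacer's own z axis and vertical below 0.1 rad and contact force between bare_blank and the fingers below 0.2 N), for 0.2 s.
At the end, for the whole second after the job is handed in: The bare blank lies flat on the board, at rest: gap to the fixed blank 14.2 to 20 mm (the spacer is 16 mm), in line with it within 7 mm sideways and 0.06 rad (3.4 degrees). The spacer lies or stands at rest in the tool tray (y of bare_blank in the frame of print_board between -0.067 and -0.0612 m and x of bare_blank in the frame of print_board between -0.007 and 0.007 m and z of bare_blank in the frame of print_board between 0.009 and 0.015 m and angle between the x axis of bare_blank and the y axis of print_board, either way round below 0.06 rad and angle between bare_blank's own z axis and vertical below 0.06 rad and linear speed of each of bare_blank, spacer below 0.02 m/s and x of spacer in the frame of tool_tray between -0.075 and 0.075 m and y of spacer in the frame of tool_tray between -0.07 and 0.07 m and z of spacer in the frame of tool_tray between -0.005 and 0.045 m and contact force between spacer and tool_tray above 0.3 N); the robot touches nothing.
It fails at once if The printed blank was pushed more than 30 mm away (distance of printed_blank from where it was at the start of the episode above 0.03 m).
It fails at once if The bottle, tub, jar, lid or spatula was pushed more than 30 mm away (distance of any of ink_bottle, ink_tub, ink_jar, tub_lid, spatula from where it was at the start of the episode above 0.03 m).
It fails at once if The ink bottle, tub or jar was tipped over (angle between any of ink_bottle, ink_tub, ink_jar's own z axis and vertical above 0.5 rad).
It also fails if it takes over 51 s, if anything falls off the work surface, if the arm or the gripper's body presses on something with over 40 N, if the wrist force passes 120 N, or if a joint passes its speed limit or range.

## Working session

There is one attempt and no reset: what is moved stays moved. The work goes in short steps, Python scripts to look and compute and a shell command to move; the robot and the scene stay as the last step left them, time stands still between calls to the robot, and variables do not carry over. Pictures are saved under pics/ and viewed, and the job is handed in when it is done.

```bash
ls; mkdir -p pics; cat > h.py <<'E'
import numpy as np, cv2, pickle
from plant import env, vision, job
def cap(n,tag):
    d=vision.capture(n); pickle.dump(d,open(f'pics/{tag}.pkl','wb'))
    cv2.imwrite(f'pics/{tag}.png',cv2.cvtColor(d['frame'],cv2.COLOR_RGB2BGR)); return d
def load(tag): return pickle.load(open(f'pics/{tag}.pkl','rb'))
def pt(d,u,v,z=None):
    """world by range, or by plane z if given"""
    T=np.array(d['world_from_camera']); r=np.array([(u-d['cx'])/d['fx'],(v-d['cy'])/d['fy'],1.])
    if z is None: 
        k=d['range_z'][int(v),int(u)]
    else:
        R=T[:3,:3]@r; k=(z-T[2,3])/R[2]
    return T[:3,:3]@(r*k)+T[:3,3]
def cloud(d):
    T=np.array(d['world_from_camera']); v,u=np.mgrid[:480,:640]; k=d['range_z']
    P=np.stack([(u-d['cx'])/d['fx']*k,(v-d['cy'])/d['fy']*k,k],-1)
    W=P@T[:3,:3].T+T[:3,3]; W[k<=0]=np.nan; return W
E
python3 - <<'E'
from h import *
np.set_printoptions(precision=3,suppress=True)
for n in('side','top'):
    d=cap(n,n+'0'); print(n,d['fx'],d['cx'],d['cy'],d['world_from_camera'])
print(env.read_state())
E
```

```text
pics
side 466.29976633547966 321.1350756057286 242.4476103853425 [[   0.946   -0.216    0.241  207.415]
 [  -0.323   -0.655    0.683 -972.436]
 [   0.01    -0.724   -0.689 1005.338]
 [   0.       0.       0.       1.   ]]
top 563.7020237048719 324.9447578282715 231.15911912708094 [[  -0.017   -0.998    0.056  428.739]
 [  -1.       0.016   -0.016  -26.348]
 [   0.015   -0.056   -0.998 1616.513]
 [   0.       0.       0.       1.   ]]
{'t': 0.1, 'q': array([-1.396,  0.092,  1.232, -0.   ,  1.82 , -0.057]), 'qd': array([ 0.001, -0.001, -0.004, -0.001,  0.001, -0.002]), 'joint_torque': array([  0.003, -44.786, -40.757,   0.07 ,   0.028,  -0.   ]), 'tcp_pos': array([ 137.787, -583.709,  221.631]), 'orientation': array([[ 0.973,  0.23 , -0.   ],
       [ 0.23 , -0.973,  0.002],
       [ 0.   , -0.002, -1.   ]]), 'contact_force': array([ 0.502, -0.597,  0.15 ]), 'torque': array([ 0.012, -0.047, -0.003]), 'grip_width': 1.003590442312693}
```

View pics/side0.png

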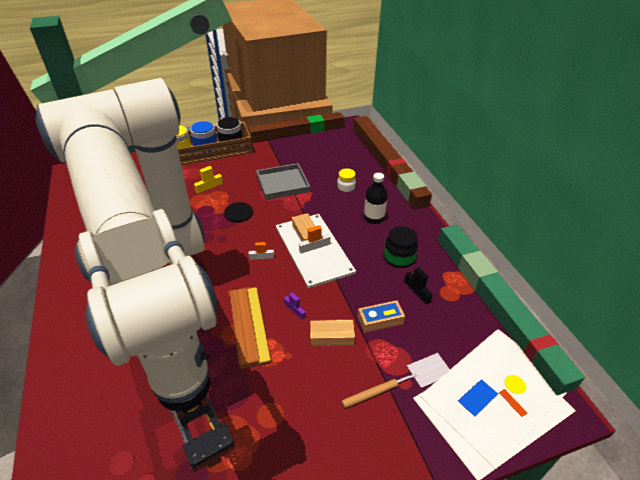

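View pics/top0.png

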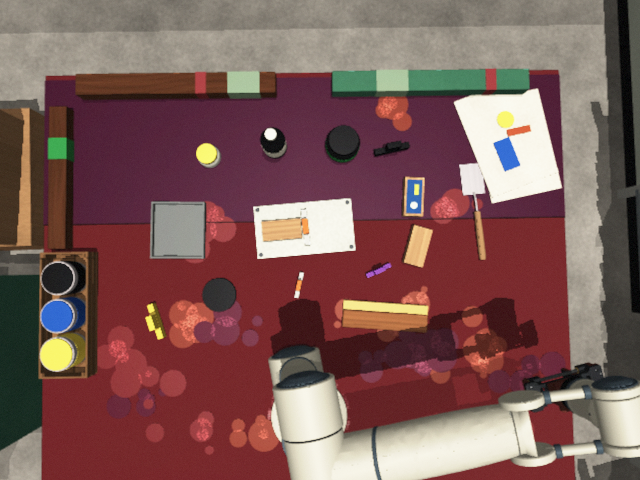

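The top view shows the board around (304,228), with the fixed blank on its left half and the spacer at (305,227). The bare blank is at (419,246), the printed one at (414,197) and the tray at (178,230). A small orange and white decoy sits at (299,285). I'll enlarge these next.

```bash
python3 - <<'E'
import cv2
a=cv2.imread('pics/top0.png'); b=cv2.imread('pics/side0.png')
cv2.imwrite('pics/c1.png',cv2.resize(a[190:270,245:365],None,fx=6.5,fy=6.5,interpolation=cv2.INTER_CUBIC))
cv2.imwrite('pics/c2.png',cv2.resize(a[170:275,385:495],None,fx=5.5,fy=5.5,interpolation=cv2.INTER_CUBIC))
cv2.imwrite('pics/c3.png',cv2.resize(b[200:350,250:410],None,fx=4,fy=4,interpolation=cv2.INTER_CUBIC))
E
```

```text
(no output)
```

View pics/c1.png

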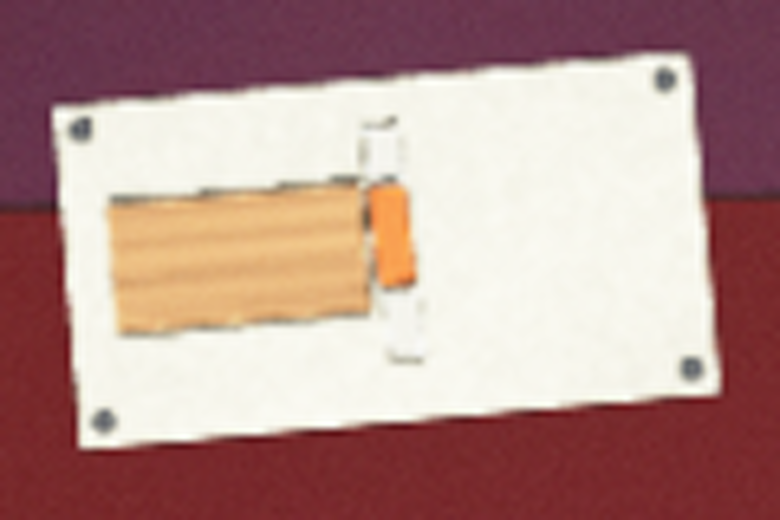

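View pics/c2.png

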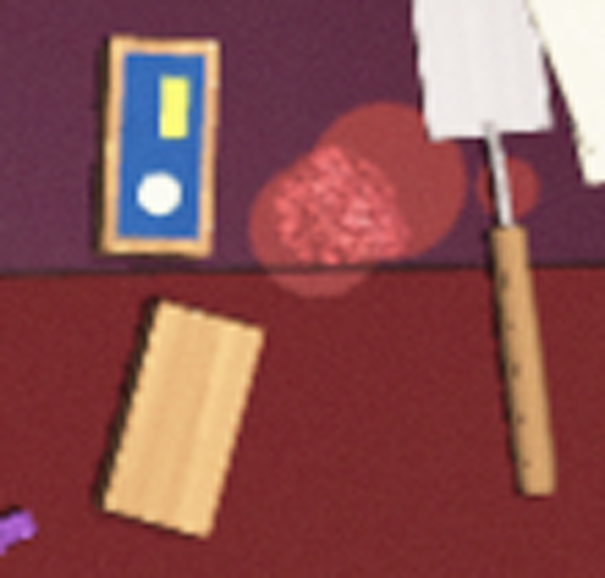

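View pics/c3.png

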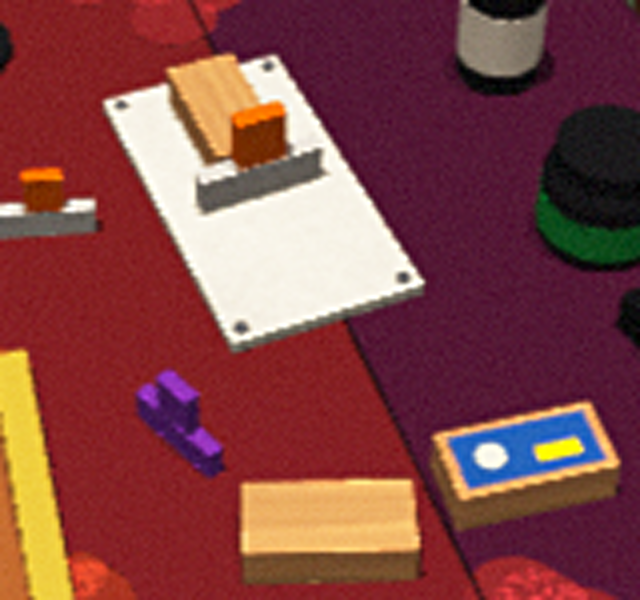

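```bash
python3 - <<'E'
from h import *
np.set_printoptions(precision=1,suppress=True)
T=load('top0');S=load('side0')
def f(L,ou,ov,s): return [((x+.5)/s-.5+ou,(y+.5)/s-.5+ov) for x,y in L]
def show(n,d,L,z):
    P=np.array([pt(d,u,v,z) for u,v in L]); print(n,'ctr',P.mean(0)); print(P[:,:2].tolist() and P[:,:2].round(1).tolist())
    for i in range(len(P)):
        e=P[(i+1)%len(P)]-P[i]; print('  edge',np.linalg.norm(e).round(1),np.degrees(np.arctan2(e[1],e[0])).round(1))
show('board T',T,f([(52,106),(690,53),(720,394),(80,449)],245,190,6.5),12)
show('screws T',T,f([(80,129),(665,79),(692,368),(104,421)],245,190,6.5),12)
show('screws S',S,f([(122,105),(268,66),(403,278),(241,328)],250,200,4),12)
show('board S',S,f([(103,101),(278,56),(424,287),(234,340)],250,200,4),12)
show('fixed T',T,f([(108,198),(362,182),(370,313),(120,333)],245,190,6.5),47)
show('grip T',T,f([(370,188),(407,185),(416,282),(382,288)],245,190,6.5),92)
show('bare T',T,f([(160,300),(265,327),(209,538),(102,510)],385,170,5.5),35)
show('bare S',S,f([(241,484),(413,480),(418,547),(243,552)],250,200,4),35)
show('bare S bottom',S,f([(418,580),(245,583)],250,200,4),0)
for n,d in(('T',T),('S',S)):
    W=cloud(d)
    for nm,x0,x1,y0,y1 in(('bare',380,470,-250,-160),):
        pass
    uv={'T':{'board':(335,232),'fixed':(283,230),'grip':(305,227),'bare':(419,246),'print':(411,190),'tray':(178,230),'table':(380,240)},
        'S':{'board':(318,268),'grip':(314,229),'bare':(332,327),'tray':(284,180),'table':(360,340)}}[n]
    for k,(u,v) in uv.items():
        w=W[v-1:v+2,u-1:u+2].reshape(-1,3); print(n,k,np.nanmedian(w,0))
show('tray T',T,[(151,202),(206,202),(205,258),(152,259)],25)
E
```

```text
board T ctr [528.5   8.3  12. ]
[[594.2, 153.9], [613.2, -126.8], [462.9, -137.0], [443.7, 143.2]]
  edge 281.3 -86.1
  edge 150.7 -176.1
  edge 280.8 93.9
  edge 151.0 4.1
screws T ctr [529.    8.5  12. ]
[[583.9, 141.7], [601.9, -115.5], [474.5, -124.9], [455.7, 132.6]]
  edge 257.9 -86.0
  edge 127.7 -175.8
  edge 258.2 94.2
  edge 128.5 4.1
screws S ctr [526.8   2.3  12. ]
[[454.8, 126.1], [581.2, 135.3], [599.2, -121.6], [472.2, -130.7]]
  edge 126.8 4.2
  edge 257.5 -86.0
  edge 127.4 -175.9
  edge 257.3 93.9
board S ctr [527.3   1.4  12. ]
[[441.6, 135.5], [593.1, 144.8], [610.4, -134.7], [464.0, -139.8]]
  edge 151.8 3.5
  edge 280.0 -86.4
  edge 146.5 -178.0
  edge 276.3 94.7
fixed T ctr [524.6  70.1  47. ]
[[550.6, 126.4], [555.8, 17.4], [499.4, 14.9], [492.6, 121.9]]
  edge 109.1 -87.3
  edge 56.4 -177.4
  edge 107.3 93.6
  edge 58.2 4.4
grip T ctr [529.5   3.3  92. ]
[[549.6, 12.9], [550.6, -2.6], [510.0, -5.7], [507.7, 8.5]]
  edge 15.5 -86.3
  edge 40.7 -175.6
  edge 14.4 99.1
  edge 42.1 6.0
bare T ctr [ 472.1 -312.2   35. ]
[[533.0, -301.4], [518.3, -355.0], [410.9, -
[... 203 characters left out ...]
 edge 110.7 -16.8
  edge 51.6 -108.2
  edge 109.1 163.5
  edge 52.1 73.5
bare S bottom ctr [ 464.1 -342.9    0. ]
[[516.7, -359.3], [411.6, -326.5]]
  edge 110.0 162.7
  edge 110.0 -17.3
T board [515.8 -80.    9.7]
T fixed [521.8  66.1  46. ]
T grip [526.5   3.8  89.5]
T bare [ 471.1 -314.9   34.2]
T print [ 630.3 -296.4   33. ]
T tray [529.1 367.3   6.8]
T table [ 491.2 -209.1    0.9]
S board [511.5 -85.3  10.4]
S grip [524.9  -4.2  90.8]
S bare [ 472.7 -312.5   33.1]
S tray [537.5 372.    3.4]
S table [ 536.3 -351.3   -0.4]
tray T ctr [527.5 361.4  25. ]
[[608.4, 438.6], [606.0, 283.8], [447.9, 287.4], [447.6, 435.8]]
  edge 154.8 -90.9
  edge 158.2 178.7
  edge 148.4 90.1
  edge 160.8 1.0
```

```bash
python3 -m handwheel '[[[4.2,3.4,-1,0,0,0.18,8.7],[4.2,3.4,-1,0,0,0.18,8.7],[4.2,3.4,-1,0,0,0.18,8.7],[4.2,3.4,-1,0,0,0.18,8.7],[4.2,3.4,-1,0,0,0.18,8.7],[4.2,3.4,-1,0,0,0.18,8.7],[4.2,3.4,-1,0,0,0.18,8.7],[3.5,2.8,-1,0,0,0.18,8.7]]]'
```

```text
t: 1.1
tcp_pos: [471.8, -309.2, 134.9]
orientation: [[-0.14, 0.99, -0.006], [0.99, 0.14, 0.001], [0.002, -0.006, -1.0]]
contact_force: [-0.3, 0.2, 0.4]
grip_width: 0.993
```

```bash
cat > s.py <<'E'
from h import *
s=env.read_state(); o=s['orientation']
print('t %.2f'%s['t'],s['tcp_pos'].round(1),'yawx %.2f'%np.degrees(np.arctan2(o[1,0],o[0,0])),'z',o[:,2].round(4),'F',s['contact_force'].round(1),'g %.1f'%(s['grip_width']*88),s['torque'].round(2))
E
python3 -m handwheel '[[[0,-0.2,-0.5,0,0,0.17,8.7],[0,-0.2,-0.5,0,0,0.17,8.7],[0,-0.1,-0.5,0,0,0.17,8.7],[0,0,-0.5,0,0,0.17,8.7],[0,0,0,0,0,0.17,8.7],[0,0,0,0,0,0.17,8.7],[0,0,0,0,0,0.12,8.7]]]'; python3 s.py; python3 - <<'E'
from h import *
for n in('side','top'): 
    d=cap(n,n+'1'); a=cv2.imread(f'pics/{n}1.png')
    c=a[170:275,385:495] if n=='top' else a[240:390,260:420]
    cv2.imwrite(f'pics/{n}1c.png',cv2.resize(c,None,fx=4,fy=4,interpolation=cv2.INTER_CUBIC))
E
```

```text
t: 1.98
tcp_pos: [472.7, -308.8, 107.9]
orientation: [[-0.97, 0.241, -0.014], [0.241, 0.971, -0.003], [0.013, -0.007, -1.0]]
contact_force: [-0.1, 0.2, 0.3]
grip_width: 0.99
t 1.98 [ 472.7 -308.8  107.9] yawx 166.06 z [-0.0138 -0.0034 -0.9999] F [-0.1  0.2  0.3] g 87.1 [ 0.03 -0.13 -0.02]
```

View pics/side1c.png

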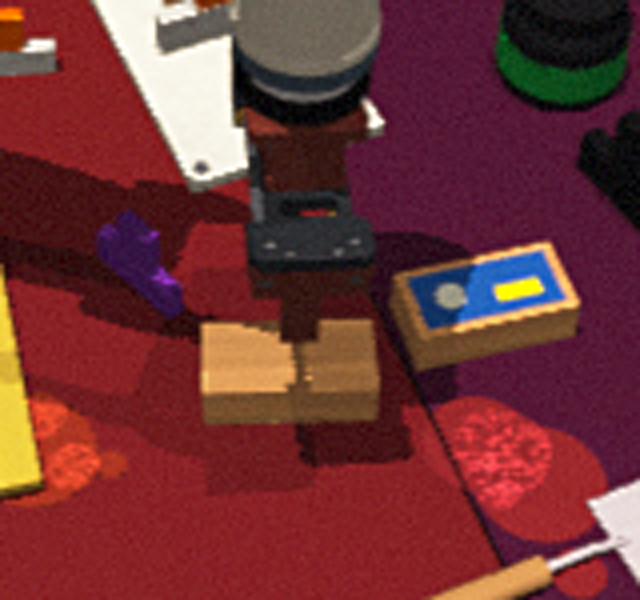

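View pics/top1c.png

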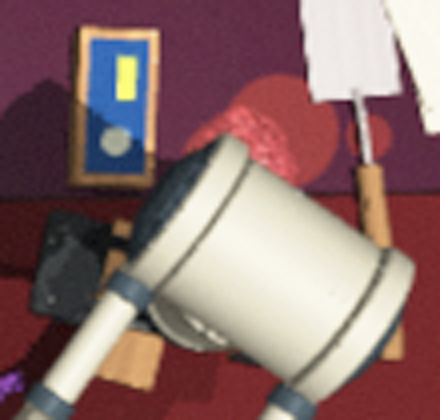

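```bash
python3 - <<'E'
from h import *
S=load('side1');T=np.linalg.inv(np.array(S['world_from_camera']))
for k in(44,50,57):
    p=np.array([472.7-k*.241,-308.8-k*.971,108.,1]);c=T@p
    print(k,S['fx']*c[0]/c[2]+S['cx'],S['fy']*c[1]/c[2]+S['cy'])
E
```

```text
44 334.1944983304096 322.0354034766159
50 334.464673569822 324.0983132420705
57 334.7825782857688 326.5256590804123
```

```bash
python3 -m handwheel '[[[-0.15,-0.65,-1,0.003,-0.014,-0.052,8.7],[0,0,-1.5,0,0,0,8.7],[0,0,-2,0,0,0,8.7],[0,0,-1.2,0,0,0,8.7],[0,0,0,0,0,0,8.7]]]'; python3 s.py
```

```text
t: 2.7
tcp_pos: [469.5, -315.3, 44.8]
orientation: [[-0.952, 0.306, -0.002], [0.306, 0.952, 0.003], [0.002, 0.002, -1.0]]
contact_force: [0.1, 0.1, -0.3]
grip_width: 0.997
t 2.70 [ 469.5 -315.3   44.8] yawx 162.16 z [-0.0018  0.0027 -1.    ] F [ 0.1  0.1 -0.3] g 87.7 [ 0.05 -0.2   0.  ]
```

Still above the 35 mm top. I'll check the straddle in the side view before going down.

```bash
python3 - <<'E'
from h import *
cap('side','side2'); a=cv2.imread('pics/side2.png')
cv2.imwrite('pics/side2c.png',cv2.resize(a[260:370,280:400],None,fx=5,fy=5,interpolation=cv2.INTER_CUBIC))
E
```

```text
(no output)
```

View pics/side2c.png

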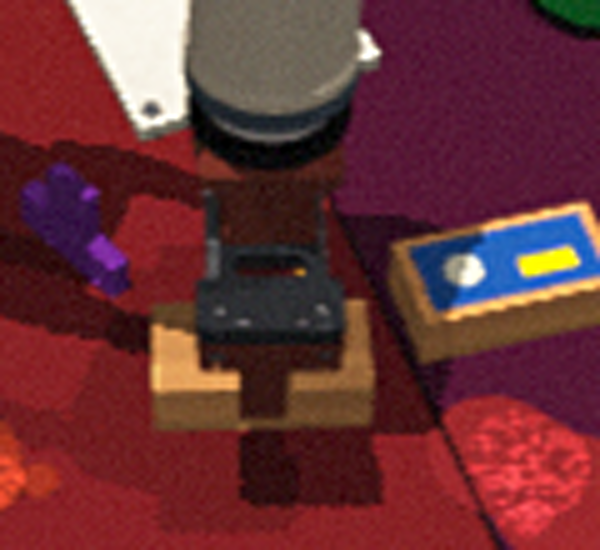

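```bash
python3 -m handwheel '[[[0,0,-1.5,0,0,0.015,8.7],[0,0,-1.2,0,0,0,8.7],[0,0,-0.8,0,0,0,8.7],[0,0,-0.2,0,0,0,8.7]]]'; python3 s.py
```

```text
t: 3.25
tcp_pos: [470.5, -315.9, 7.3]
orientation: [[-0.957, 0.291, 0.001], [0.291, 0.957, 0.001], [-0.001, 0.001, -1.0]]
contact_force: [0.0, -1.4, -0.6]
grip_width: 0.991
t 3.25 [ 470.5 -315.9    7.3] yawx 163.07 z [ 8.e-04  7.e-04 -1.e+00] F [ 0.  -1.4 -0.6] g 87.2 [ 0.03 -0.11 -0.01]
```

```bash
python3 -m handwheel '[[[0,0,0,0,0,0,4.5],[0,0,0,0,0,0,4.5],[0,0,0,0,0,0,4.5],[0,0,0,0,0,0,4.5],[0,0,0,0,0,0,4.5],[0,0,0,0,0,0,4.5]]]'; python3 s.py
```

```text
t: 4.0
tcp_pos: [471.0, -316.2, 8.2]
orientation: [[-0.957, 0.291, 0.002], [0.291, 0.957, -0.0], [-0.002, 0.0, -1.0]]
contact_force: [0.7, 0.8, -0.4]
grip_width: 0.623
t 4.00 [ 471.  -316.2    8.2] yawx 163.07 z [ 2.e-03 -2.e-04 -1.e+00] F [ 0.7  0.8 -0.4] g 54.9 [ 0.07 -0.1   0.03]
```

```bash
python3 -m handwheel '[[[0,0,2.5,0,0,0,4.5],[0,0,4,0,0,0,4.5],[1.0,3.5,2.5,0,0,-0.17,4.5],[1.1,4.1,0.5,0,0,-0.17,4.5],[1.1,4.1,0,0,0,-0.17,4.5],[1.1,4.1,0,0,0,-0.17,4.5],[1.0,4.1,0,0,0,-0.17,4.5],[0.8,3.5,0,0,0,-0.17,4.5]]]'; python3 s.py
```

```text
t: 5.0
tcp_pos: [530.8, -76.8, 104.0]
orientation: [[-0.215, 0.977, 0.003], [0.977, 0.215, 0.002], [0.001, 0.004, -1.0]]
contact_force: [0.4, -0.6, -1.6]
grip_width: 0.624
t 5.00 [530.8 -76.8 104. ] yawx 102.44 z [ 0.0034  0.0018 -1.    ] F [ 0.4 -0.6 -1.6] g 54.9 [-0.   -0.09 -0.02]
```

```bash
python3 -m handwheel '[[[0.2,-0.2,-1.5,0,0,-0.147,4.5],[0,0,-2.0,0,0,0,4.5],[0,0,0,0,0,0,4.5],[0,0,0,0,0,0,4.5]]]'; python3 s.py;  python3 - <<'E'
from h import *
for n in('side','top'): 
    d=cap(n,n+'3'); a=cv2.imread(f'pics/{n}3.png')
    c=a[180:280,250:390] if n=='top' else a[190:310,250:380]
    cv2.imwrite(f'pics/{n}3c.png',cv2.resize(c,None,fx=5,fy=5,interpolation=cv2.INTER_CUBIC))
E
```

```text
t: 5.5
tcp_pos: [532.6, -76.3, 67.0]
orientation: [[-0.074, 0.997, 0.002], [0.997, 0.074, 0.002], [0.002, 0.003, -1.0]]
contact_force: [-0.4, -0.9, -2.0]
grip_width: 0.627
t 5.50 [532.6 -76.3  67. ] yawx 94.26 z [ 0.0024  0.0021 -1.    ] F [-0.4 -0.9 -2. ] g 55.2 [-0.06 -0.12 -0.01]
```

View pics/side3c.png

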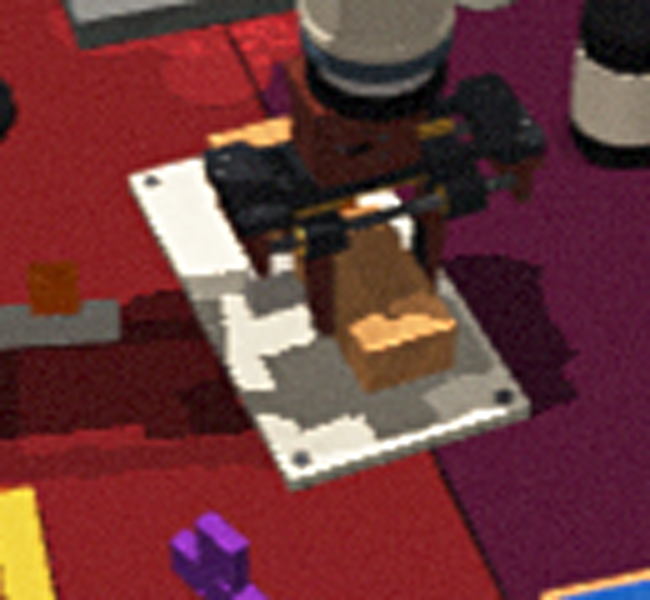

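View pics/top3c.png

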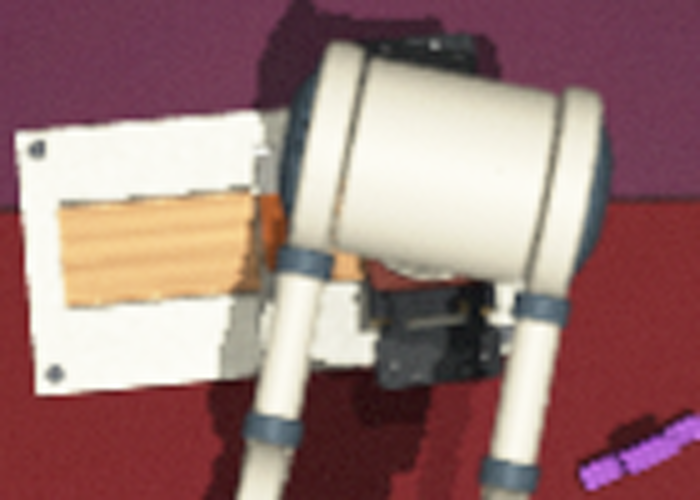

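```bash
python3 - <<'E'
from h import *
a=cv2.imread('pics/side3.png')
cv2.imwrite('pics/side3d.png',cv2.resize(a[240:280,305:355],None,fx=14,fy=14,interpolation=cv2.INTER_CUBIC))
E
```

```text
(no output)
```

View pics/side3d.png

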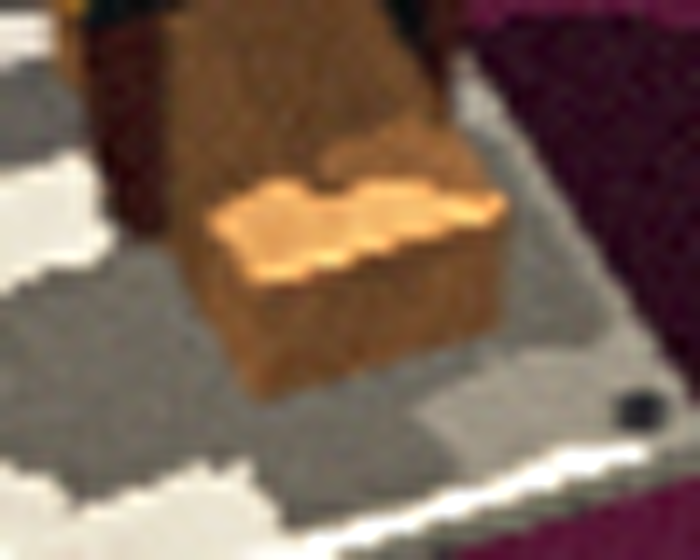

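```bash
python3 - <<'E'
from h import *
np.set_printoptions(precision=1,suppress=True)
S=load('side3')
c=np.array([526.8,2.3]); a=np.radians(4.05); ex=np.array([np.cos(a),np.sin(a)]); ey=np.array([-ex[1],ex[0]])
for (x,y),z in(((258,283),94),((507,207),94),((262,400),59),((495,325),59)):
    p=pt(S,(x+.5)/14-.5+305,(y+.5)/14-.5+240,z); r=p[:2]-c; print(p,'board',r@ex,r@ey)
E
```

```text
[ 508.6 -135.7   94. ] board -27.874942852216407 -136.33701882658318
[ 562.1 -131.3   94. ] board 25.79336694532864 -135.75816170772714
[ 510.4 -134.5   59. ] board -26.06304930979529 -135.27519072573364
[ 561.6 -129.7   59. ] board 25.419378058712923 -134.08333827887466
```

```bash
python3 -m handwheel '[[[0.07,0,-1.0,-0.002,0.002,-0.004,4.5],[0,0,-1.8,0,0,0,4.5],[0,0,-1,0,0,0,4.5],[0,0,-0.5,0,0,0,4.5],[0,0,0,0,0,0,4.5]]]'; python3 s.py
```

```text
t: 6.22
tcp_pos: [533.0, -76.8, 20.9]
orientation: [[-0.069, 0.998, 0.0], [0.998, 0.069, -0.0], [-0.0, 0.0, -1.0]]
contact_force: [0.1, -0.2, -1.8]
grip_width: 0.619
t 6.22 [533.  -76.8  20.9] yawx 93.97 z [ 3.e-04 -0.e+00 -1.e+00] F [ 0.1 -0.2 -1.8] g 54.5 [-0.08 -0.11  0.06]
```

```bash
python3 -m handwheel '[[[0,0,-0.07,0,0,0,4.5],[0,0,0,0,0,0,4.5]]]';python3 s.py; python3 -m handwheel '[[[0,0,-0.07,0,0,0,4.5],[0,0,0,0,0,0,4.5]]]'; python3 s.py
```

```text
t: 6.48
tcp_pos: [533.4, -76.8, 20.9]
orientation: [[-0.069, 0.998, 0.001], [0.998, 0.069, -0.0], [-0.0, 0.001, -1.0]]
contact_force: [0.0, -0.2, -2.5]
grip_width: 0.627
t 6.47 [533.4 -76.8  20.9] yawx 93.98 z [ 1.3e-03 -2.0e-04 -1.0e+00] F [ 0.  -0.2 -2.5] g 55.2 [ 0.01 -0.06 -0.02]
t: 6.72
tcp_pos: [533.9, -76.9, 20.9]
orientation: [[-0.069, 0.998, 0.003], [0.998, 0.069, -0.001], [-0.001, 0.003, -1.0]]
contact_force: [-0.5, -1.1, -1.7]
grip_width: 0.625
t 6.72 [533.9 -76.9  20.9] yawx 93.98 z [ 2.7e-03 -5.0e-04 -1.0e+00] F [-0.5 -1.1 -1.7] g 55.0 [-0.04 -0.09  0.01]
```

```bash
python3 -m handwheel '[[[-0.05,0,-0.15,0.0,-0.003,0,4.5]]]';python3 s.py; python3 -m handwheel '[[[0,0,-0.1,0,0,0,4.5]]]'; python3 s.py
```

```text
t: 6.85
tcp_pos: [533.9, -76.9, 20.4]
orientation: [[-0.069, 0.998, 0.007], [0.998, 0.069, -0.001], [-0.001, 0.007, -1.0]]
contact_force: [-2.5, 0.9, 6.4]
grip_width: 0.622
t 6.85 [533.9 -76.9  20.4] yawx 93.98 z [ 7.e-03 -7.e-04 -1.e+00] F [-2.5  0.9  6.4] g 54.8 [ 0.02  0.34 -0.04]
t: 6.98
tcp_pos: [533.9, -76.9, 20.4]
orientation: [[-0.069, 0.998, 0.007], [0.998, 0.069, -0.001], [-0.001, 0.007, -1.0]]
contact_force: [-4.1, 1.1, 7.0]
grip_width: 0.624
t 6.97 [533.9 -76.9  20.4] yawx 93.98 z [ 7.5e-03 -8.0e-04 -1.0e+00] F [-4.1  1.1  7. ] g 54.9 [ 0.07  0.86 -0.05]
```

```bash
python3 -m handwheel '[[[0,0,0.03,0,0.0075,0,4.5],[0,0,0,0,0,0,4.5]]]';python3 s.py
```

```text
t: 7.22
tcp_pos: [533.9, -76.9, 20.3]
orientation: [[-0.069, 0.998, -0.0], [0.998, 0.069, -0.001], [-0.001, -0.0, -1.0]]
contact_force: [0.5, 0.3, -1.2]
grip_width: 0.627
t 7.22 [533.9 -76.9  20.3] yawx 93.98 z [-4.e-04 -9.e-04 -1.e+00] F [ 0.5  0.3 -1.2] g 55.1 [-0.06 -0.17  0.03]
```

```bash
python3 -m handwheel '[[[-0.03,0.4,0,0,0,0,4.5],[-0.03,0.4,0,0,0,0,4.5],[0,0,0,0,0,0,4.5]]]';python3 s.py;python3 -m handwheel '[[[-0.01,0.2,0,0,0,0,4.5],[0,0,0,0,0,0,4.5]]]';python3 s.py;
```

```text
t: 7.6
tcp_pos: [533.4, -68.6, 20.2]
orientation: [[-0.069, 0.998, -0.0], [0.998, 0.069, -0.001], [-0.001, -0.0, -1.0]]
contact_force: [-0.1, 0.2, -0.0]
grip_width: 0.622
t 7.60 [533.4 -68.6  20.2] yawx 93.97 z [-1.0e-04 -1.2e-03 -1.0e+00] F [-0.1  0.2 -0. ] g 54.8 [ 0.03 -0.03 -0.04]
t: 7.85
tcp_pos: [533.3, -66.2, 20.2]
orientation: [[-0.07, 0.998, 0.0], [0.998, 0.07, -0.001], [-0.001, -0.0, -1.0]]
contact_force: [0.8, 0.7, 1.0]
grip_width: 0.621
t 7.85 [533.3 -66.2  20.2] yawx 93.99 z [ 0.     -0.0011 -1.    ] F [0.8 0.7 1. ] g 54.6 [-0.03 -0.06  0.02]
```

```bash
python3 - <<'E'
from h import *
a=cap('side','side4')['frame'][:,:,::-1]
cv2.imwrite('pics/side4c.png',cv2.resize(a[215:285,280:360],None,fx=8,fy=8,interpolation=cv2.INTER_CUBIC))
a=cap('top','top4')['frame'][:,:,::-1]
cv2.imwrite('pics/top4c.png',cv2.resize(a[190:270,250:360],None,fx=6,fy=6,interpolation=cv2.INTER_CUBIC))
E
```

```text
(no output)
```

View pics/side4c.png

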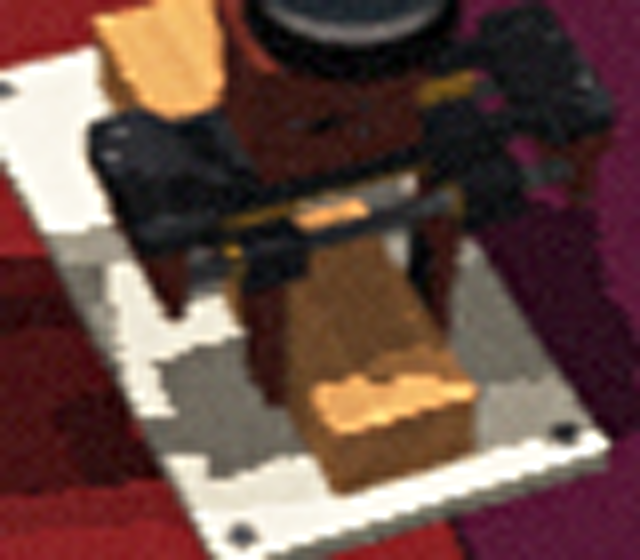

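View pics/top4c.png

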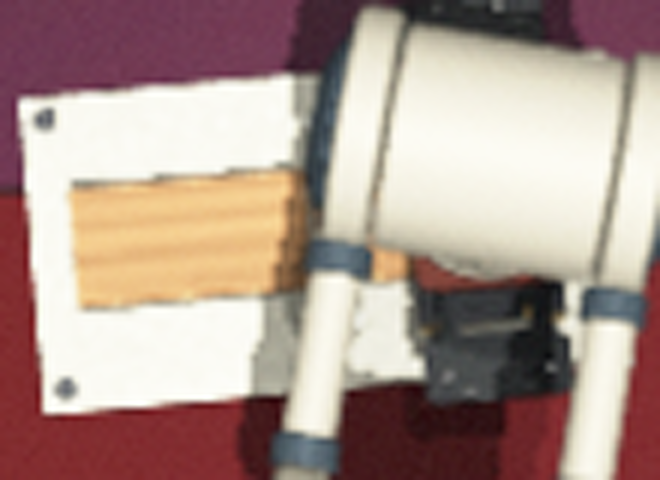

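```bash
cat > b.py <<'E'
from h import *
np.set_printoptions(precision=1,suppress=True)
c=np.array([526.8,2.3]); a=np.radians(4.05); ex=np.array([np.cos(a),np.sin(a)]); ey=np.array([-ex[1],ex[0]])
def bs(tag,L,ou,ov,s):
    S=load(tag)
    for x,y,z in L:
        p=pt(S,(x+.5)/s-.5+ou,(y+.5)/s-.5+ov,z); r=p[:2]-c; print((x,y,z),'board %.1f %.1f'%(r@ex,r@ey))
E
python3 - <<'E'
from b import *
bs('side4',[(343,493,12),(472,455,12),(327,434,47),(475,392,47),(242,535,12),(566,432,12)],280,215,8)
E
```

```text
(343, 493, 12) board -22.8 -123.2
(472, 455, 12) board 27.8 -123.9
(327, 434, 47) board -29.9 -124.4
(475, 392, 47) board 26.8 -125.6
(242, 535, 12) board -63.8 -128.0
(566, 432, 12) board 64.3 -126.6
```

```bash
for i in 1; do :; done; python3 -m handwheel '[[[-0.015,0.2,0,0,0,0,4.5],[0,0,0,0,0,0,4.5]]]';python3 s.py;python3 -m handwheel '[[[-0.015,0.2,0,0,0,0,4.5],[0,0,0,0,0,0,4.5]]]';python3 s.py; python3 -m handwheel '[[[-0.01,0.1,0,0,0,0,4.5],[0,0,0,0,0,0,4.5]]]';python3 s.py
```

```text
t: 8.2
tcp_pos: [533.2, -64.2, 20.2]
orientation: [[-0.069, 0.998, 0.0], [0.998, 0.069, -0.001], [-0.001, -0.0, -1.0]]
contact_force: [-1.0, 1.0, -0.1]
grip_width: 0.625
t 8.20 [533.2 -64.2  20.2] yawx 93.97 z [ 0.e+00 -9.e-04 -1.e+00] F [-1.   1.  -0.1] g 55.0 [ 0.02 -0.04 -0.03]
t: 8.45
tcp_pos: [533.0, -62.2, 20.2]
orientation: [[-0.069, 0.998, 0.0], [0.998, 0.069, -0.001], [-0.001, -0.0, -1.0]]
contact_force: [1.0, 0.2, 0.2]
grip_width: 0.627
t 8.45 [533.  -62.2  20.2] yawx 93.97 z [ 0.     -0.0011 -1.    ] F [1.  0.2 0.2] g 55.2 [ 0.03 -0.11 -0.01]
t: 8.7
tcp_pos: [532.9, -61.3, 20.2]
orientation: [[-0.069, 0.998, -0.0], [0.998, 0.069, -0.001], [-0.001, -0.0, -1.0]]
contact_force: [-0.5, -0.5, -0.3]
grip_width: 0.623
t 8.70 [532.9 -61.3  20.2] yawx 93.97 z [-0.     -0.0014 -1.    ] F [-0.5 -0.5 -0.3] g 54.8 [ 0.   -0.06  0.09]
```

```bash
python3 -m handwheel '[[[-0.01,0.1,0,0,0,0,4.5],[0,0,0,0,0,0,4.5]]]';python3 s.py;python3 -m handwheel '[[[-0.01,0.1,0,0,0,0,4.5],[0,0,0,0,0,0,4.5]]]';python3 s.py; python3 -m handwheel '[[[-0.01,0.1,0,0,0,0,4.5],[0,0,0,0,0,0,4.5]]]';python3 s.py; python3 - <<'E'
from h import *
a=cap('side','side5')['frame'][:,:,::-1]
cv2.imwrite('pics/side5c.png',cv2.resize(a[215:285,280:360],None,fx=8,fy=8,interpolation=cv2.INTER_CUBIC))
E
```

```text
t: 8.95
tcp_pos: [532.8, -60.4, 20.3]
orientation: [[-0.069, 0.998, -0.0], [0.998, 0.069, -0.002], [-0.002, -0.0, -1.0]]
contact_force: [0.7, -0.5, -0.6]
grip_width: 0.625
t 8.95 [532.8 -60.4  20.3] yawx 93.97 z [-0.     -0.0016 -1.    ] F [ 0.7 -0.5 -0.6] g 55.0 [-0.09 -0.11  0.  ]
t: 9.2
tcp_pos: [532.7, -59.4, 20.2]
orientation: [[-0.069, 0.998, -0.0], [0.998, 0.069, -0.002], [-0.002, -0.0, -1.0]]
contact_force: [-0.2, -0.3, -0.5]
grip_width: 0.626
t 9.20 [532.7 -59.4  20.2] yawx 93.95 z [-0.     -0.0018 -1.    ] F [-0.2 -0.3 -0.5] g 55.1 [-0.12 -0.07 -0.05]
t: 9.45
tcp_pos: [532.6, -58.5, 20.3]
orientation: [[-0.069, 0.998, 0.0], [0.998, 0.069, -0.002], [-0.002, -0.0, -1.0]]
contact_force: [0.3, -0.5, -0.7]
grip_width: 0.622
t 9.45 [532.6 -58.5  20.3] yawx 93.95 z [ 1.0e-04 -1.9e-03 -1.0e+00] F [ 0.3 -0.5 -0.7] g 54.7 [-0.19 -0.04 -0.05]
```

View pics/side5c.png

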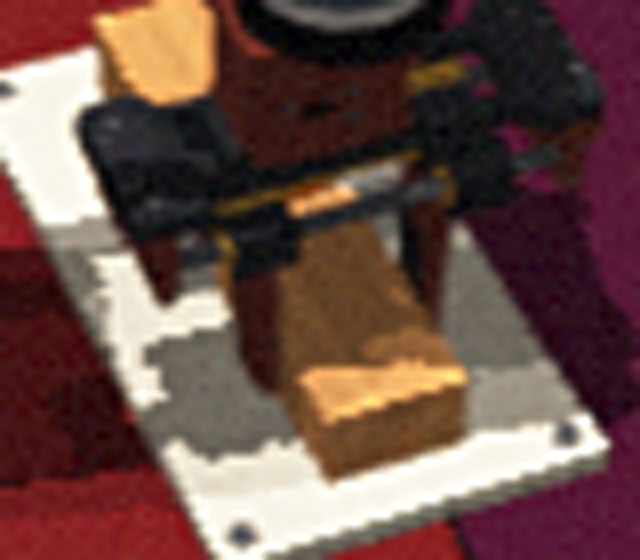

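```bash
python3 -m handwheel '[[[-0.01,0.1,0,0,0,0,4.5],[0,0,0,0,0,0,4.5]]]';python3 s.py;python3 -m handwheel '[[[-0.01,0.1,0,0,0,0,4.5],[0,0,0,0,0,0,4.5]]]';python3 s.py
```

```text
t: 9.75
tcp_pos: [532.4, -57.4, 20.2]
orientation: [[-0.069, 0.998, 0.0], [0.998, 0.069, -0.002], [-0.002, -0.0, -1.0]]
contact_force: [-0.2, -0.2, -1.4]
grip_width: 0.623
t 9.75 [532.4 -57.4  20.2] yawx 93.95 z [ 0.     -0.0018 -1.    ] F [-0.2 -0.2 -1.4] g 54.9 [-0.18 -0.12 -0.04]
t: 10.0
tcp_pos: [532.5, -57.4, 20.3]
orientation: [[-0.068, 0.998, 0.0], [0.998, 0.068, -0.004], [-0.004, 0.0, -1.0]]
contact_force: [-0.9, -0.7, -0.9]
grip_width: 0.623
t 10.00 [532.5 -57.4  20.3] yawx 93.93 z [ 4.0e-04 -3.9e-03 -1.0e+00] F [-0.9 -0.7 -0.9] g 54.8 [-0.16 -0.13  0.  ]
```

```bash
python3 -m handwheel '[[[-0.01,0.15,0,0,0,0,4.5]]]';python3 s.py;python3 -m handwheel '[[[-0.01,0.2,0,0,0,0,4.5]]]';python3 s.py
```

```text
t: 10.12
tcp_pos: [532.5, -57.4, 20.5]
orientation: [[-0.068, 0.998, 0.001], [0.998, 0.068, -0.007], [-0.007, 0.0, -1.0]]
contact_force: [0.8, -10.5, -1.2]
grip_width: 0.62
t 10.12 [532.5 -57.4  20.5] yawx 93.91 z [ 8.0e-04 -6.8e-03 -1.0e+00] F [  0.8 -10.5  -1.2] g 54.6 [-1.6  -0.15  0.19]
t: 10.25
tcp_pos: [532.5, -57.4, 20.7]
orientation: [[-0.068, 0.998, 0.001], [0.998, 0.068, -0.011], [-0.011, 0.0, -1.0]]
contact_force: [-0.4, -11.4, -0.4]
grip_width: 0.625
t 10.25 [532.5 -57.4  20.7] yawx 93.87 z [ 0.0011 -0.0109 -0.9999] F [ -0.4 -11.4  -0.4] g 55.0 [-1.73 -0.07  0.23]
```

```bash
python3 -m handwheel '[[[0,0,-0.03,0.0105,0.001,0.001,4.5],[0,0,0,0,0,0,4.5]]]';python3 s.py;python3 -m handwheel '[[[-0.01,0.1,-0.03,0,0,0,4.5]]]';python3 s.py; python3 -m handwheel '[[[0,0,0,0,0,0,4.5]]]';python3 s.py
```

```text
t: 10.5
tcp_pos: [532.4, -57.4, 20.3]
orientation: [[-0.068, 0.998, -0.0], [0.998, 0.068, 0.0], [0.0, -0.0, -1.0]]
contact_force: [0.4, -2.3, -0.2]
grip_width: 0.624
t 10.50 [532.4 -57.4  20.3] yawx 93.92 z [-1.e-04  2.e-04 -1.e+00] F [ 0.4 -2.3 -0.2] g 54.9 [-0.38 -0.07  0.09]
t: 10.62
tcp_pos: [532.5, -57.3, 20.4]
orientation: [[-0.068, 0.998, 0.0], [0.998, 0.068, -0.002], [-0.002, 0.0, -1.0]]
contact_force: [-0.6, -7.8, 2.2]
grip_width: 0.623
t 10.62 [532.5 -57.3  20.4] yawx 93.91 z [ 3.0e-04 -1.8e-03 -1.0e+00] F [-0.6 -7.8  2.2] g 54.8 [-1.29  0.06  0.23]
t: 10.75
tcp_pos: [532.4, -57.4, 20.4]
orientation: [[-0.068, 0.998, 0.0], [0.998, 0.068, -0.002], [-0.002, 0.0, -1.0]]
contact_force: [0.1, -2.0, -0.6]
grip_width: 0.626
t 10.75 [532.4 -57.4  20.4] yawx 93.91 z [ 2.0e-04 -2.1e-03 -1.0e+00] F [ 0.1 -2.  -0.6] g 55.1 [-0.34 -0.06  0.08]
```

```bash
python3 -m handwheel '[[[0,0,0,0,0,0,6],[0,0,0,0,0,0,7],[0,0,0,0,0,0,8.7],[0,0,0,0,0,0,8.7],[0,0,0,0,0,0,8.7],[0,0,0,0,0,0,8.7]]]';python3 s.py
```

```text
t: 11.5
tcp_pos: [532.5, -55.2, 20.4]
orientation: [[-0.069, 0.998, 0.0], [0.998, 0.069, 0.001], [0.001, 0.0, -1.0]]
contact_force: [-0.9, -0.2, 0.8]
grip_width: 0.989
t 11.50 [532.5 -55.2  20.4] yawx 93.97 z [ 3.0e-04  1.2e-03 -1.0e+00] F [-0.9 -0.2  0.8] g 87.0 [ 0.   -0.07 -0.01]
```

```bash
python3 -m handwheel '[[[0,0,1,0,0,0,8.7],[0,0,2,0,0,0,8.7],[0,0,4,0,0,0,8.7],[0,0,5,0,0,0,8.7],[-0,-3,4,0,0,0,8.7],[-1,-6,0,0,0,0,8.7],[-1,-6,0,0,0,0,8.7],[-1,-5,0,0,0,0,8.7]]]';python3 s.py
python3 - <<'E'
from h import *
a=cap('side','side6')['frame'][:,:,::-1]
cv2.imwrite('pics/side6c.png',cv2.resize(a[205:285,270:360],None,fx=8,fy=7,interpolation=cv2.INTER_CUBIC))
a=cap('top','top6')['frame'][:,:,::-1]
cv2.imwrite('pics/top6c.png',cv2.resize(a[190:270,245:365],None,fx=6.5,fy=6.5,interpolation=cv2.INTER_CUBIC))
E
```

```text
t: 12.5
tcp_pos: [501.5, -257.3, 192.5]
orientation: [[-0.077, 0.997, 0.007], [0.997, 0.077, -0.002], [-0.002, 0.007, -1.0]]
contact_force: [0.2, 0.5, 1.2]
grip_width: 0.992
t 12.50 [ 501.5 -257.3  192.5] yawx 94.42 z [ 0.0067 -0.0018 -1.    ] F [0.2 0.5 1.2] g 87.3 [-0.01 -0.07  0.  ]
```

View pics/side6c.png

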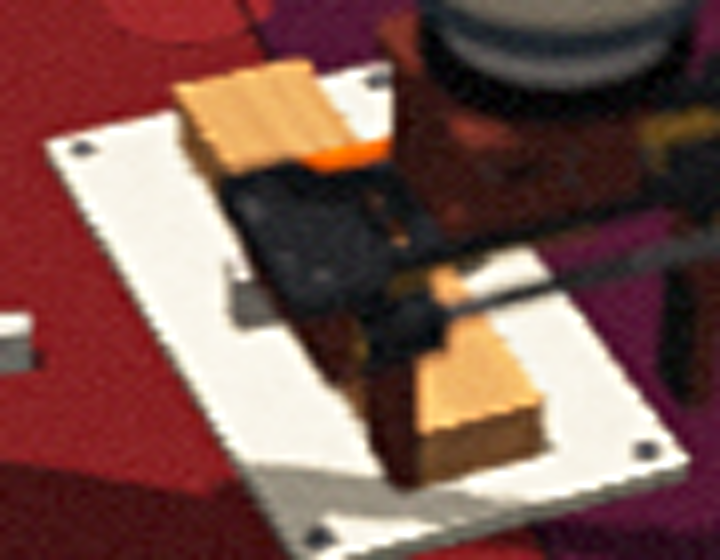

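View pics/top6c.png

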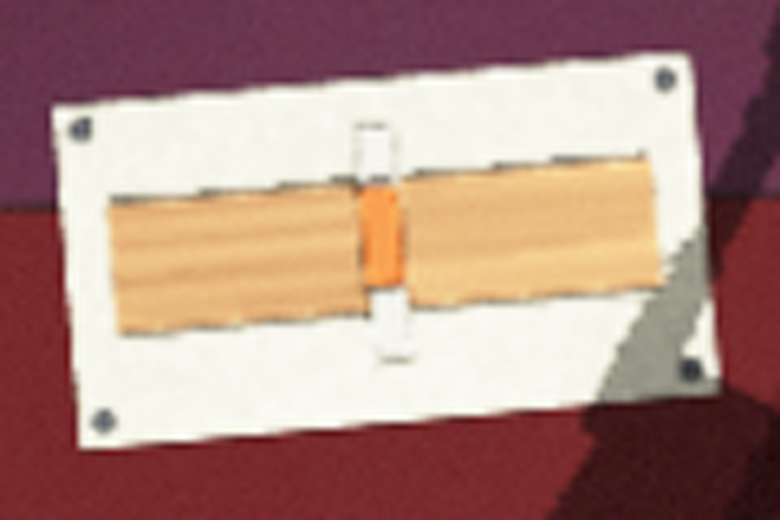

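```bash
python3 - <<'E'
from h import *
T=load('top6')
def P(L,z): return np.array([pt(T,(x+.5)/6.5-.5+245,(y+.5)/6.5-.5+190,z)[:2] for x,y in L])
B=P([(80,129),(665,79),(692,368),(104,421)],12); c=B.mean(0)
e=(B[0]+B[3]-B[1]-B[2]);e/=np.linalg.norm(e); ey=e; ex=np.array([e[1],-e[0]])
f=lambda Q:np.c_[(Q-c)@ex,(Q-c)@ey].round(1)
print(c,np.degrees(np.arctan2(ex[1],ex[0])))
for n,L,z in(('fix',[(108,198),(360,183),(370,313),(120,333)],47),('bare',[(406,176),(648,156),(661,285),(412,306)],47),('grip',[(361,187),(402,184),(404,285),(366,289)],92)):
    q=f(P(L,z));print(n,q.tolist(),'ctr',q.mean(0))
print('grip world',P([(361,187),(402,184),(404,285),(366,289)],92).mean(0))
E
```

```text
[529.01296832   8.47736293] 4.091556602183877
fix [[30.0, 116.1], [27.0, 7.9], [-29.1, 8.5], [-28.2, 115.7]] ctr [-0.075 62.05 ]
bare [[28.2, -12.0], [27.8, -116.4], [-28.1, -116.9], [-27.7, -9.7]] ctr [ 5.000e-02 -6.375e+01]
grip [[21.6, 6.6], [21.3, -10.5], [-20.8, -7.7], [-21.1, 8.2]] ctr [ 0.25 -0.85]
grip world [529.32503172   7.67282372]
```

```bash
python3 -m handwheel '[[[0.5,4.5,0,0,0.006,0,8.7],[0.5,5.5,-1,0,0,0,8.7],[0.5,5.5,-1,0,0,0,8.7],[0.5,5.5,-1,0,0,0,8.7],[0.5,4.5,-1,0,0,0,8.7],[0,0,0,0,0,0,8.7],[0,0,0,0,0,0,8.7]]]';python3 s.py
```

```text
t: 13.48
tcp_pos: [524.4, 5.5, 154.9]
orientation: [[-0.07, 0.998, 0.004], [0.998, 0.07, -0.001], [-0.002, 0.003, -1.0]]
contact_force: [0.4, -0.5, 0.2]
grip_width: 0.994
t 13.47 [524.4   5.5 154.9] yawx 94.02 z [ 0.0036 -0.0013 -1.    ] F [ 0.4 -0.5  0.2] g 87.5 [-0.09 -0.09  0.04]
```

```bash
python3 -m handwheel '[[[0.36,0,-1.5,0.001,0.0036,0,8.7],[0,0,-3,0,0,0,8.7],[0,0,-2.5,0,0,0,8.7],[0,0,0,0,0,0,8.7],[0,0,0,0,0,0,8.7]]]';python3 s.py; python3 - <<'E'
from h import *
a=cap('side','side7')['frame'][:,:,::-1]
cv2.imwrite('pics/side7c.png',cv2.resize(a[195:285,270:360],None,fx=7,fy=6.5,interpolation=cv2.INTER_CUBIC))
E
```

```text
t: 14.1
tcp_pos: [528.8, 0.1, 82.5]
orientation: [[-0.062, 0.998, 0.001], [0.998, 0.062, -0.001], [-0.001, 0.001, -1.0]]
contact_force: [0.0, -0.0, 0.0]
grip_width: 0.992
t 14.10 [5.288e+02 1.000e-01 8.250e+01] yawx 93.55 z [ 0.001  -0.0012 -1.    ] F [ 0. -0.  0.] g 87.3 [-0.02 -0.03  0.04]
```

View pics/side7c.png

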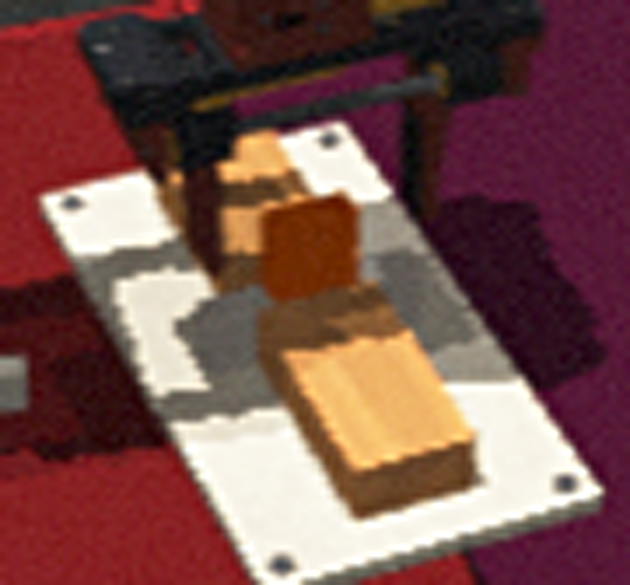

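```bash
python3 -m handwheel '[[[-0.08,0.52,0,0,0,0.008,8.7],[0,0,0,0,0,0,8.7],[0,0,0,0,0,0,8.7]]]';python3 s.py; python3 - <<'E'
from h import *
a=cap('side','side8')['frame'][:,:,::-1]
cv2.imwrite('pics/side8c.png',cv2.resize(a[205:250,275:345],None,fx=10,fy=10,interpolation=cv2.INTER_CUBIC))
S=load('side8');T=np.linalg.inv(np.array(S['world_from_camera']))
R=env.read_state();o=R['orientation']
for sx in(-10,10):
  for k in(-57,-44,44,57):
    p=np.r_[R['tcp_pos']+o[:,1]*k+o[:,0]*sx,1];c=T@p
    print(sx,k,((S['fx']*c[0]/c[2]+S['cx']-275)*10).round(),((S['fy']*c[1]/c[2]+S['cy']-205)*10).round())
E
```

```text
t: 14.52
tcp_pos: [529.1, 5.6, 84.9]
orientation: [[-0.07, 0.998, 0.005], [0.998, 0.07, -0.001], [-0.002, 0.005, -1.0]]
contact_force: [-0.4, 0.1, -0.5]
grip_width: 0.99
t 14.53 [529.1   5.6  84.9] yawx 94.04 z [ 0.0048 -0.0014 -1.    ] F [-0.4  0.1 -0.5] g 87.1 [-0.05 -0.1  -0.  ]
-10 -57 221.0 300.0
-10 -44 263.0 288.0
-10 44 539.0 211.0
-10 57 579.0 200.0
10 -57 197.0 257.0
10 -44 238.0 246.0
10 44 512.0 171.0
10 57 552.0 160.0
```

View pics/side8c.png

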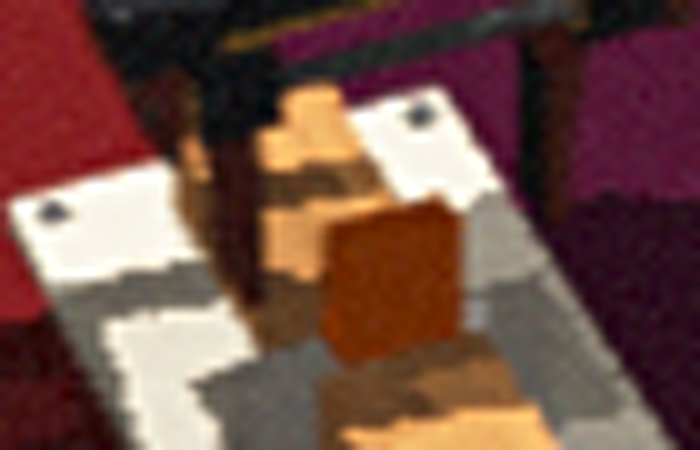

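```bash
python3 - <<'E'
from h import *
S=load('side8')
# near top edge of grip not separately visible; use face bottom edge on blade top z=46/47
for x,y,z in((330,222,92),(460,203,92),(332,365,47),(460,330,47)):
    print(z,pt(S,x/10-.0+275,y/10+205,z))
E
```

```text
92 [511.08003617   6.34279397  92.        ]
92 [550.13127681   2.37654306  92.        ]
47 [507.10295014  -6.73260755  47.        ]
47 [548.36380411  -4.20444954  47.        ]
```

```bash
python3 -m handwheel '[[[-0.08,-0.1,-0.7,0.001,0.005,0,8.7],[0,0,-1.2,0,0,0,8.7],[0,0,-0.8,0,0,0,8.7],[0,0,0,0,0,0,8.7]]]';python3 s.py
```

```text
t: 15.08
tcp_pos: [527.7, 4.6, 55.1]
orientation: [[-0.071, 0.998, -0.002], [0.998, 0.071, -0.0], [-0.0, -0.002, -1.0]]
contact_force: [-0.2, -1.0, -0.0]
grip_width: 0.989
t 15.07 [527.7   4.6  55.1] yawx 94.04 z [-2.1e-03 -2.0e-04 -1.0e+00] F [-0.2 -1.  -0. ] g 87.1 [ 0.02 -0.05  0.07]
```

```bash
python3 -m handwheel '[[[0,0,0,0,0,0,3],[0,0,0,0,0,0,3],[0,0,0,0,0,0,3],[0,0,0,0,0,0,3],[0,0,0,0,0,0,3],[0,0,0,0,0,0,3],[0,0,0,0,0,0,3]]]';python3 s.py
```

```text
t: 15.95
tcp_pos: [528.3, 4.6, 56.1]
orientation: [[-0.071, 0.998, -0.0], [0.998, 0.071, -0.0], [-0.0, -0.0, -1.0]]
contact_force: [0.6, 0.5, -0.5]
grip_width: 0.456
t 15.95 [528.3   4.6  56.1] yawx 94.05 z [-3.e-04 -3.e-04 -1.e+00] F [ 0.6  0.5 -0.5] g 40.1 [ 0.01 -0.13  0.06]
```

```bash
python3 -m handwheel '[[[0,0,0.3,0,0,0,3],[0,0,0.5,0,0,0,3],[0,0,0.6,0,0,0,3]]]';python3 s.py;python3 -m handwheel '[[[0,0,0.6,0,0,0,3],[0,0,0.7,0,0,0,3],[0,0,0.8,0,0,0,3],[0,0,1,0,0,0,3],[0,0,2,0,0,0,3],[0,0,2,0,0,0,3]]]';python3 s.py
```

```text
t: 16.32
tcp_pos: [527.3, 4.5, 69.4]
orientation: [[-0.07, 0.998, -0.003], [0.998, 0.07, -0.0], [-0.0, -0.003, -1.0]]
contact_force: [1.4, 0.3, -2.5]
grip_width: 0.455
t 16.32 [527.3   4.5  69.4] yawx 94.04 z [-3.3e-03 -4.0e-04 -1.0e+00] F [ 1.4  0.3 -2.5] g 40.0 [-0.08 -0.1   0.02]
t: 17.08
tcp_pos: [527.0, 4.6, 145.0]
orientation: [[-0.071, 0.997, -0.004], [0.998, 0.071, -0.0], [0.0, -0.004, -1.0]]
contact_force: [0.2, -0.2, -2.0]
grip_width: 0.452
t 17.07 [527.    4.6 145. ] yawx 94.05 z [-3.8e-03 -1.0e-04 -1.0e+00] F [ 0.2 -0.2 -2. ] g 39.8 [-0.03 -0.05 -0.03]
```

```bash
python3 -m handwheel '[[[0,4,0,0,0,0,3],[0,5.5,0,0,0,0,3],[0,5.5,0,0,0,0,3],[0,5.5,0,0,0,0,3],[0,5.5,0,0,0,0,3],[0,5.5,0,0,0,0,3],[0,3.5,0,0,0,0,3],[0,0,0,0,0,0,3]]]';python3 s.py; python3 - <<'E'
from h import *
for n in('side','top'): cap(n,n+'9')
a=cv2.imread('pics/top9.png')
cv2.imwrite('pics/top9c.png',cv2.resize(a[170:290,130:370],None,fx=3.3,fy=3.3,interpolation=cv2.INTER_CUBIC))
a=cv2.imread('pics/side9.png')
cv2.imwrite('pics/side9c.png',cv2.resize(a[130:290,230:390],None,fx=3.7,fy=3.7,interpolation=cv2.INTER_CUBIC))
E
```

```text
t: 18.08
tcp_pos: [528.6, 365.7, 159.9]
orientation: [[-0.067, 0.998, 0.012], [0.998, 0.067, 0.003], [0.002, 0.012, -1.0]]
contact_force: [-0.3, -0.2, -3.0]
grip_width: 0.452
t 18.07 [528.6 365.7 159.9] yawx 93.86 z [ 0.0117  0.0031 -0.9999] F [-0.3 -0.2 -3. ] g 39.7 [-0.04 -0.09 -0.01]
```

View pics/top9c.png

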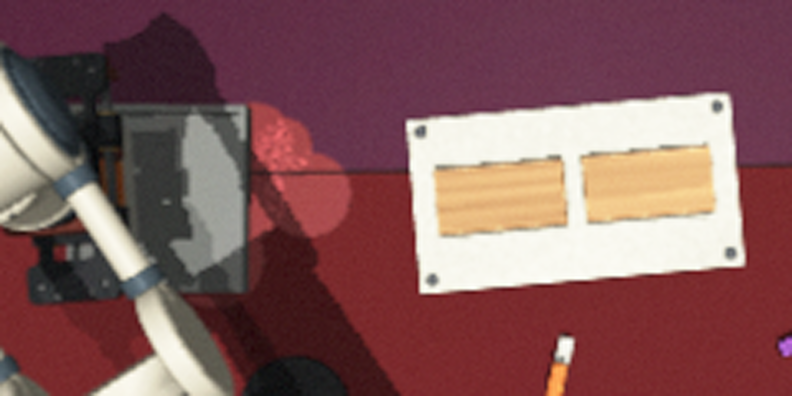

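View pics/side9c.png

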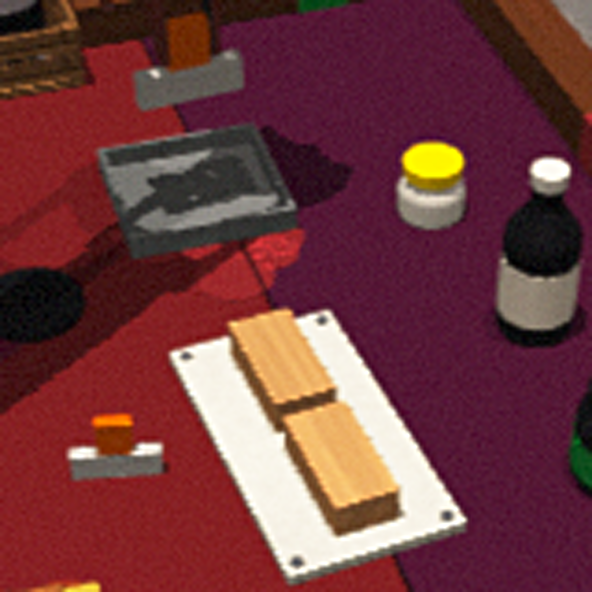

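```bash
python3 - <<'E'
from h import *
np.set_printoptions(precision=1,suppress=True)
S=load('side9'); P=np.array([pt(S,x/3.7+230,y/3.7+130,25) for x,y in((99,150),(257,124),(299,210),(132,246))]); print(P,P.mean(0))
T=load('top9'); a=T['frame'][205:260,250:365,::-1]
cv2.imwrite('pics/top9d.png',cv2.resize(a,None,fx=6.5,fy=6.5,interpolation=cv2.INTER_CUBIC))
E
```

```text
[[450.6 430.6  25. ]
 [611.1 425.8  25. ]
 [607.1 276.8  25. ]
 [444.5 272.3  25. ]] [528.3 351.4  25. ]
```

View pics/top9d.png

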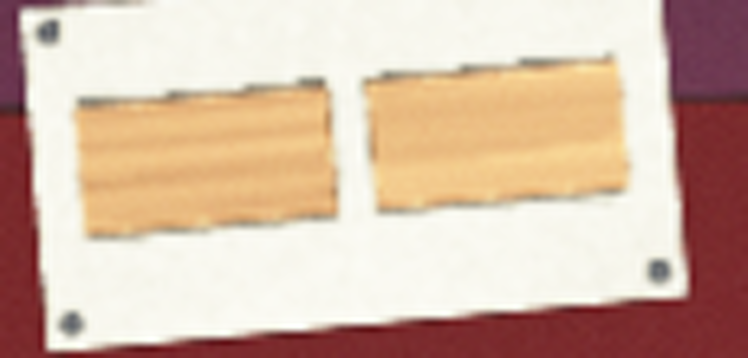

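```bash
python3 -m handwheel '[[[0,-0.9,-1,-0.003,0.0117,0,3],[0,0,-2.5,0,0,0,3],[0,0,-3,0,0,0,3],[0,0,-2.2,0,0,0,3],[0,0,-0.5,0,0,0,3],[0,0,0,0,0,0,3]]]';python3 s.py
```

```text
t: 18.92
tcp_pos: [531.4, 343.3, 66.1]
orientation: [[-0.054, 0.999, -0.0], [0.999, 0.054, -0.003], [-0.003, -0.001, -1.0]]
contact_force: [0.4, -0.3, -2.8]
grip_width: 0.457
t 18.93 [531.4 343.3  66.1] yawx 93.08 z [-3.0e-04 -3.3e-03 -1.0e+00] F [ 0.4 -0.3 -2.8] g 40.2 [-0.01 -0.07  0.  ]
```

```bash
python3 -m handwheel '[[[-0.3,1.2,-0.3,0.003,0,0,3],[0,0,-0.8,0,0,0,3],[0,0,-0.3,0,0,0,3],[0,0,0,0,0,0,3]]]';python3 s.py;python3 -m handwheel '[[[0,0,-0.2,0,0,0,3]]]';python3 s.py;
```

```text
t: 19.42
tcp_pos: [529.4, 356.7, 54.2]
orientation: [[-0.054, 0.999, 0.003], [0.999, 0.054, 0.002], [0.002, 0.004, -1.0]]
contact_force: [1.1, 0.0, -1.5]
grip_width: 0.455
t 19.43 [529.4 356.7  54.2] yawx 93.08 z [ 0.0034  0.0023 -1.    ] F [ 1.1  0.  -1.5] g 40.0 [-0.04 -0.09 -0.06]
t: 19.55
tcp_pos: [529.5, 356.8, 52.4]
orientation: [[-0.054, 0.999, 0.004], [0.999, 0.054, 0.003], [0.002, 0.004, -1.0]]
contact_force: [-0.3, 0.2, -1.9]
grip_width: 0.454
t 19.55 [529.5 356.8  52.4] yawx 93.09 z [ 0.0038  0.0025 -1.    ] F [-0.3  0.2 -1.9] g 39.9 [-0.03 -0.04  0.03]
```

```bash
python3 -m handwheel '[[[0,0,-0.2,-0.0025,0.004,0,3]]]';python3 s.py;python3 -m handwheel '[[[0,0,-0.15,0,0,0,3]]]';python3 s.py;python3 -m handwheel '[[[0,0,-0.1,0,0,0,3]]]';python3 s.py
```

```text
t: 19.68
tcp_pos: [529.5, 356.8, 50.4]
orientation: [[-0.054, 0.999, -0.0], [0.999, 0.054, -0.0], [-0.0, -0.0, -1.0]]
contact_force: [-0.1, 0.4, -1.6]
grip_width: 0.456
t 19.68 [529.5 356.8  50.4] yawx 93.09 z [-2.e-04 -0.e+00 -1.e+00] F [-0.1  0.4 -1.6] g 40.1 [-0.05 -0.11 -0.02]
t: 19.8
tcp_pos: [529.7, 356.9, 49.1]
orientation: [[-0.054, 0.999, -0.0], [0.999, 0.054, 0.0], [0.0, -0.0, -1.0]]
contact_force: [-0.0, -0.2, 0.8]
grip_width: 0.45
t 19.80 [529.7 356.9  49.1] yawx 93.09 z [-0.e+00  1.e-04 -1.e+00] F [-0.  -0.2  0.8] g 39.6 [-0.05 -0.07  0.07]
t: 19.92
tcp_pos: [529.7, 356.9, 49.0]
orientation: [[-0.054, 0.999, 0.0], [0.999, 0.054, 0.0], [0.0, 0.0, -1.0]]
contact_force: [-3.6, -1.1, 6.0]
grip_width: 0.453
t 19.93 [529.7 356.9  49. ] yawx 93.09 z [ 2.e-04  3.e-04 -1.e+00] F [-3.6 -1.1  6. ] g 39.9 [-0.36  0.7   0.02]
```

On the tray floor, at the expected height. I'll release, rise and back off.

```bash
python3 -m handwheel '[[[0,0,0.02,0,0,0,4.5],[0,0,0,0,0,0,6],[0,0,0,0,0,0,8.7],[0,0,0,0,0,0,8.7],[0,0,0,0,0,0,8.7]]]';python3 s.py; python3 -m handwheel '[[[0,0,1.5,0,0,0,8.7],[0,0,3,0,0,0,8.7],[0,0,5,0,0,0,8.7],[0,0,5,0,0,0,8.7],[-2,-3,3,0,0,0,8.7],[-4,-3,0,0,0,0,8.7],[-4,-3,0,0,0,0,8.7],[0,0,0,0,0,0,8.7]]]';python3 s.py
python3 - <<'E'
from h import *
for n in('side','top'): cap(n,n+'10')
E
```

```text
t: 20.55
tcp_pos: [530.4, 357.2, 49.7]
orientation: [[-0.054, 0.999, 0.002], [0.999, 0.054, 0.001], [0.001, 0.002, -1.0]]
contact_force: [-0.1, 0.4, 0.3]
grip_width: 0.926
t 20.55 [530.4 357.2  49.7] yawx 93.08 z [ 0.002   0.0013 -1.    ] F [-0.1  0.4  0.3] g 81.5 [-0.05 -0.07  0.01]
t: 21.55
tcp_pos: [426.8, 264.3, 238.0]
orientation: [[-0.054, 0.999, 0.009], [0.999, 0.054, 0.005], [0.004, 0.009, -1.0]]
contact_force: [1.0, 1.0, 0.1]
grip_width: 0.996
t 21.55 [426.8 264.3 238. ] yawx 93.09 z [ 0.0089  0.0045 -1.    ] F [1.  1.  0.1] g 87.6 [-0.03 -0.02 -0.05]
```

View pics/top10.png

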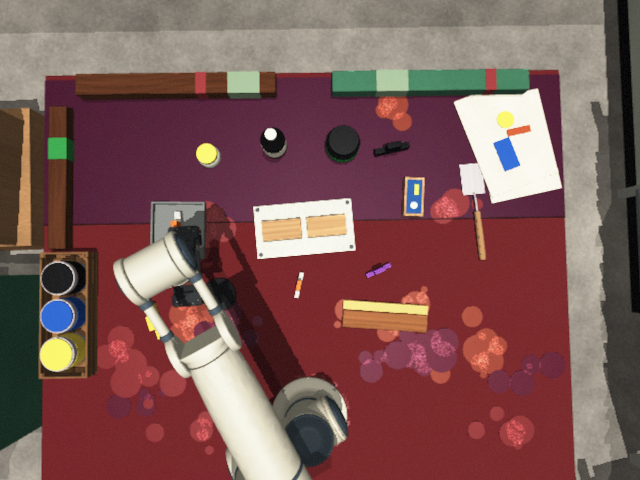

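View pics/side10.png

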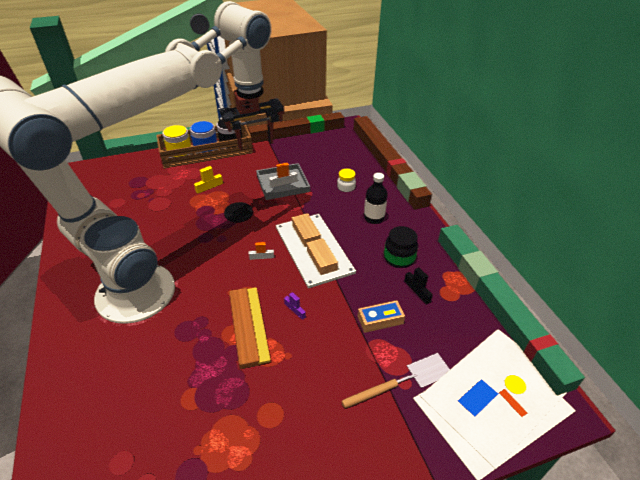

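The spacer stands in the tray at side-view pixel (284,175). Both blanks are in line at (306,228) and (322,256), and everything else is where it started. I'll hand the job in.

```bash
python3 -m handwheel '[[[0,0,0,0,0,0,8.7],[0,0,0,0,0,0,8.7]]]'; python3 -c "
from plant import job
print(job.finish_job())"
```

```text
t: 21.9
tcp_pos: [430.0, 266.5, 237.3]
orientation: [[-0.055, 0.998, 0.008], [0.999, 0.054, 0.004], [0.004, 0.009, -1.0]]
contact_force: [0.0, 0.5, 0.2]
grip_width: 0.996
the job is handed in; nothing more can be done
None
```

I laid the bare blank on the board and pushed it up until the spacer seated against the fixed blank. The push stalled at about 11 N with no further travel. I then let go, lifted the spacer straight out and stood it in the grey tray. The job was handed in at about 22 s of the 51 s allowed; it reports no verdict.

**Checks that passed:**
- **Before lifting the spacer:** in the top view the blank's centre was at x 0.05, y -63.75 mm in the board frame, and the spacer's at y -0.9 mm.
- **After lifting it:** the top view showed an even gap of about 16.4 mm, with the blanks in line.
- **Last pictures:** the spacer stands in the tray, and no bystander visibly moved. I compared these by eye and did not measure them.

**Disagreement:** the two cameras differed by about 6 mm in y for the board and the loose blank, and by up to 10 mm for the tray, more than the stated 2 mm. I took values in between, measured the blank against the board within one camera, and used contact force for the fit.

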